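# Clear the stack of repair supplies to their places

## Robot

A 6-joint arm with a two-finger parallel gripper is mounted at the origin on the work surface. World frame = base frame: x ahead of the robot, y to its left, z up, the work surface at z = 0. Lengths are in m, angles in degrees, forces in N, time in s.
With the tool pointing down it reaches from about 0.4 to 0.825 m from the base axis. Payload 7 kg.
Tool frame: the origin (TCP) lies on the front face of the gripper's body, between the roots of the fingers; the fingertips stand 66 mm ahead of it and the grasp point (between the pads) lies 47 mm ahead of it; z points along the fingers, y is the line along which they close (so a half turn about z gives the same grasp; the last joint's range is limited). The gripper opens to 88 mm and grips with 3 to 60 N. Pads are 19 mm wide; open, the fingers measure 130 mm over their backs; the gripper's body (78 mm by 193 mm) begins 47 mm behind the grasp point.
Start: joints at [-59.696, 20.546, 0.682, 0, -70.136, -16.507], TCP at [0.161, -0.656, 0.292] pointing down, gripper open.
Joint ranges: [-176.03, 176.03], [-82.01, 121.73], [-58.28, 71.71], [-173.87, 95.51], [-174.79, -0.11], [-173.66, 173.66]. Speed limits (degrees/s): [136.94, 136.94, 172.46, 180, 180, 180].

## Interface

Orientations are given as [roll, pitch, yaw] about the fixed x, y, z axes, in that order (R = Rz(yaw) Ry(pitch) Rx(roll)).
In Python, from plant import ctrl gives the robot as it stands.
- The arm moves only by the tool send_rows, never from a script. Its argument "deltas" is a list of rows, each a list of 2 entries, a list of its own where there are three numbers: the shift along the tool's x, y, z each as a share of 800 mm, from -1 to 1, then the turn about the tool's z as a share of 90 degrees, from -1 to 1. A call has exactly 5 rows; each row is the pose to reach, as a shift and turn from the pose commanded when the call began, along the tool's axes at that moment; what a row does not reach only later rows make up. A row lasts 1/12 s, in which the tool goes at most 41.7 mm and 7.16 degrees, less where a joint would pass 70% of its speed; a pose out of reach is approached as far as the arm can. A call with a number of a shift or a turn outside -1 to 1 is refused whole. A call with a gripper value outside its range is refused whole. "gripper" is the opening, from 0 (shut) to 1 (fully open), set as the call begins (left out, the last holds). The fingers move at their own pace and stop on an object; the grip force is fixed at half the most. Time passes only in rows, so rows that repeat a pose let the fingers close, or fill a call up. It gives the time, the measured TCP pose, the force, the opening and the grip force at its end, in the units of the state.
- ctrl.get_obs(): the state, without advancing time (a new reading comes with each control period).
- ctrl.snapshot(name): name is "scene" or "top" or "wrist"; returns a dict with "color" (420x560x3 uint8, red, green, blue), "vertical_fov" (degrees; the focal length in pixels is half the picture's height over the tangent of half this angle, whatever the lens; pixels are square), "cx", "cy" (the principal point, pixels), "rvec" (rotation vector, rad) and "tvec" (3), from world to camera coordinates, as OpenCV has them. Camera axes: x right, y down, z forward; pixel columns grow to the right and rows downward; lengths in m; the calibration is good to about 2 mm. A picture is of the moment at which its call begins. There is no depth.
- ctrl.close_job(): hands the job in; it is judged then, once.
Trained networks look in a picture, given as the dict that the camera call returned (one of the last four; its "shot" number tells which), for a name from the list of things; names that differ only in an ending like _2 or _b are one class to them, and where a whole thing is asked for, a point or a joint stands for the part that bears it (a point fixed in the world has none). Each returns a list of dicts, best first, with "conf" (0 to 1); they miss things now and then, are a little off and sometimes report something else, mostly with a low value. They report only what shows in the picture. A call takes as long as a camera call. They do not tell look-alikes from the thing itself.
- ctrl.boxes_of(picture, thing): "xy" ([column, row] as shares, 0 to 1, of the picture: columns of its width, rows of its height, amid what is visible of it).
- ctrl.cut_out(picture, thing): "pixels" (420x560 bool, what is visible of it) and "xy" ([column, row] as shares, 0 to 1, of the picture: columns of its width, rows of its height, amid what is visible of it).
The state is a dict: "clock": time; "joint_pos": joint angles; "qvel": joint speeds; "tau": joint torques, N m; "tool_pos": TCP position; "orientation": TCP orientation; "force": force on the tool from outside, world axes, zero at the start; "moment": the same for the moment, N m; "opening": finger opening in m; "gripper_force": force on a finger pad.
Only numpy, scipy, OpenCV 4.12 (cv2) and the standard library are available. Lean on these libraries where they do the work, as an engineer would, in place of code of your own. Each camera call takes 0.05 s, during which the arm holds its last target. There are 200 camera calls.

## Task

Take apart the stack of supplies on the blue mat and put each on its own place: the white braid reel in the middle of the red square pad, the orange flux jar in the middle of the grey round pad, the yellow tape roll over the post of the black spindle and the cream masking-tape roll over the post of the green spindle, both rolls lying flat on their bases. Keep all four upright the whole time, never letting one tip over, and leave the circuit board in its holder and the tin of brass wool where they are.

Things in the scene. Friction and masses are not known exactly. Their poses are not given: they have to be found in the camera images.
- masking_mid (a point): Cream masking-tape roll with a brown cardboard core, the widest, at the bottom of the stack: an upright-axis ring, outside diameter 64 mm, hole 40 mm, height 24 mm. The point is its centre, half-way up (12 mm above its underside); z is its axis, up.
- yellow_mid (a point): Bright yellow heat-resistant tape roll with a brown cardboard core, second from the bottom, resting on the masking tape: outside diameter 55 mm, hole 30 mm, height 20 mm. The point is its centre, half-way up (10 mm above its underside); z is its axis, up.
- jar_mid (a point): Closed orange flux jar, third from the bottom, resting on the yellow roll: diameter 46 mm, height 28 mm, flat lid. The point is its centre, half-way up (14 mm above its underside); z up.
- reel_mid (a point): Small white reel of copper desoldering braid with a pink label, on top of the stack, resting on the jar: diameter 36 mm, height 18 mm. The point is its centre, half-way up (9 mm above its underside); z up.
- green_spindle: Fixed spindle with a green round base, diameter 80 mm, 6 mm thick, and a steel post in the middle, diameter 20 mm with a tapered tip, standing 16 mm above the base (its tip is 22 mm above the underside). Origin: centre of the base's underside, on the blue mat; z up.
- black_spindle: Fixed spindle with a black round base, diameter 72 mm, 6 mm thick, and a steel post in the middle, diameter 12 mm with a tapered tip, standing 16 mm above the base (its tip is 22 mm above the underside). Origin: centre of the base's underside, on the blue mat; z up.
- grey_pad: Fixed flat grey round pad, diameter 68 mm, 4 mm thick. Origin: centre of its underside, on the blue mat; z up.
- red_pad: Fixed flat red square pad, 60 x 60 mm, 4 mm thick. Origin: centre of its underside, on the blue mat; z up, x and y along its edges.
- cleaner_mid (a point): Loose soldering-tip cleaner: an open dark steel tin of brass wool, diameter 56 mm, height 36 mm, standing among the places; to be left alone. The point is its centre, 18 mm above its underside.
- board_mid (a point): Loose aluminium board holder with a green circuit board, 110 x 70 x 16 mm, lying flat at the left of the mat; to be left alone. The point is its centre, 8 mm above its underside.
Things that resemble listed ones, but are neither listed nor needed, are in the scene too. Of the things like the red_pad, leave any that is turquoise; of the rest the smaller one is meant.

How it is judged (in metres and radians):
At the end, for the whole second after the job is handed in: The reel lies on the red pad, the jar on the grey pad, the yellow roll on the base of the black spindle and the masking-tape roll on the base of the green spindle, each within 15 mm of the middle, within 4 mm of its resting height, tilted by less than 0.12 rad, at rest and released (horizontal distance between reel_mid and red_pad below 0.015 m and z of reel_mid in the frame of red_pad between 0.009 and 0.017 m and angle between each of reel_mid, jar_mid, yellow_mid, masking_mid's own z axis and vertical below 0.12 rad and linear speed of each of reel, jar, yellow, masking below 0.02 m/s and horizontal distance between jar_mid and grey_pad below 0.015 m and z of jar_mid in the frame of grey_pad between 0.014 and 0.022 m and horizontal distance between yellow_mid and black_spindle below 0.015 m and z of yellow_mid in the frame of black_spindle between 0.012 and 0.02 m and horizontal distance between masking_mid and green_spindle below 0.015 m and z of masking_mid in the frame of green_spindle between 0.014 and 0.022 m); the robot touches nothing.
It fails at once if one of the four supplies tips by more than 0.6 rad (angle between any of reel_mid, jar_mid, yellow_mid, masking_mid's own z axis and vertical above 0.6 rad).
It fails at once if the tin of brass wool is moved by more than 15 mm (distance of cleaner_mid from where it was at the start of the episode above 0.015 m).
It fails at once if the circuit board in its holder is moved by more than 15 mm (distance of board_mid from where it was at the start of the episode above 0.015 m).
It also fails if it takes over 112 s, if anything falls off the work surface, if the arm or the gripper's body presses on something with over 40 N, if the wrist force passes 120 N, or if a joint passes its speed limit or range.

## Working session

There is one attempt and no reset: what is moved stays moved. The work goes in short steps, Python scripts to look and compute and a tool call to move; the robot and the scene stay as the last step left them, time stands still between calls to the robot, and variables do not carry over. Pictures are saved under pics/ and viewed, at most 14 in all, crops included, and the job is handed in when it is done.

Besides the shell and the picture viewer there is one more tool, called after "Call:" as name(argument=value, ...) on one line, values as JSON. send_rows: Moves the arm, as the interface text tells. Shift numbers are shares of 800 mm and turn numbers shares of 90 degrees, none past 1 either way. Its arguments: {"type":"object","properties":{"deltas":{"type":"array","items":{"type":"array"}},"gripper":{"type":"number"}},"required":["deltas"]}

```bash
mkdir -p pics; ls; cat > h.py <<'E'
import numpy as np,cv2
from plant import ctrl
def K(s):
    f=210/np.tan(np.radians(s["vertical_fov"])/2); return np.array([[f,0,s["cx"]],[0,f,s["cy"]],[0,0,1]])
def ray(s,u,v,z):
    R=cv2.Rodrigues(np.array(s["rvec"],float))[0];t=np.array(s["tvec"],float).ravel()
    d=R.T@np.linalg.inv(K(s))@[u,v,1];c=-R.T@t
    return c+d*(z-c[2])/d[2]
def proj(s,p): return cv2.projectPoints(np.array(p,float).reshape(-1,3),np.array(s["rvec"],float),np.array(s["tvec"],float),K(s),None)[0].reshape(-1,2)
def save(s,n): cv2.imwrite("pics/%s.png"%n,cv2.cvtColor(s["color"],cv2.COLOR_RGB2BGR))
E
cat > a.py <<'E'
from h import *
Z=dict(masking_mid=.012,yellow_mid=.034,jar_mid=.058,reel_mid=.081,green_spindle=.006,black_spindle=.006,grey_pad=.004,red_pad=.004,cleaner_mid=.018,board_mid=.008)
P=[ctrl.snapshot("top"),ctrl.snapshot("scene")]
for n,s in zip(("top","scene"),P):
    save(s,n+"0"); R=cv2.Rodrigues(np.array(s["rvec"],float))[0]; print(n,-R.T@np.array(s["tvec"]).ravel(), s["vertical_fov"])
    for k,z in Z.items():
        for d in ctrl.boxes_of(s,k):
            u,v=d["xy"][0]*560,d["xy"][1]*420
            print(n,k,round(d["conf"],2),int(u),int(v),ray(s,u,v,z).round(3))
o=ctrl.get_obs();print(o["tool_pos"],o["orientation"],o["opening"],o["clock"])
E
python3 a.py
```

```text
pics
top [ 0.37905994 -0.07020008  1.24767634] 57.697400931618354
top masking_mid 0.48 260 214 [ 0.464 -0.022  0.012]
top reel_mid 0.51 263 204 [ 0.491 -0.033  0.081]
top green_spindle 0.61 187 219 [0.449 0.216 0.006]
top black_spindle 0.88 208 162 [0.636 0.149 0.006]
top grey_pad 0.62 318 229 [ 0.414 -0.208  0.004]
top red_pad 0.93 406 264 [ 0.298 -0.49   0.004]
top red_pad 0.81 349 154 [ 0.662 -0.318  0.004]
top red_pad 0.63 302 160 [ 0.641 -0.161  0.004]
top cleaner_mid 0.77 253 169 [0.612 0.001 0.018]
top board_mid 0.75 139 183 [0.57  0.375 0.008]
scene [ 1.05383082 -0.69983268  1.07599698] 48.19193344993815
scene masking_mid 0.72 294 221 [ 0.507 -0.04   0.012]
scene masking_mid 0.54 290 206 [ 0.463 -0.005  0.012]
scene yellow_mid 0.58 289 215 [ 0.494 -0.047  0.034]
scene jar_mid 0.55 291 209 [ 0.495 -0.041  0.058]
scene reel_mid 0.65 289 199 [ 0.482 -0.033  0.081]
scene green_spindle 0.67 332 161 [0.433 0.235 0.006]
scene green_spindle 0.66 332 231 [0.612 0.009 0.006]
scene green_spindle 0.64 289 196 [0.429 0.028 0.006]
scene black_spindle 0.83 367 206 [0.631 0.152 0.006]
scene grey_pad 0.63 230 248 [ 0.434 -0.228  0.004]
scene red_pad 0.9 270 320 [ 0.666 -0.314  0.004]
scene red_pad 0.62 301 276 [ 0.641 -0.164  0.004]
scene red_pad 0.55 121 280 [ 0.29  -0.491  0.004]
scene cleaner_mid 0.57 333 231 [0.617 0.002 0.018]
scene cleaner_mid 0.27 302 274 [ 0.643 -0.166  0.018]
scene board_mid 0.56 389 155 [0.559 0.381 0.008]
[ 0.16094513 -0.65550201  0.29217988] [-1.79999244e+02  5.24702239e-06 -1.66202732e+02] 0.08765190137329944 1.1
```

View pics/top0.png

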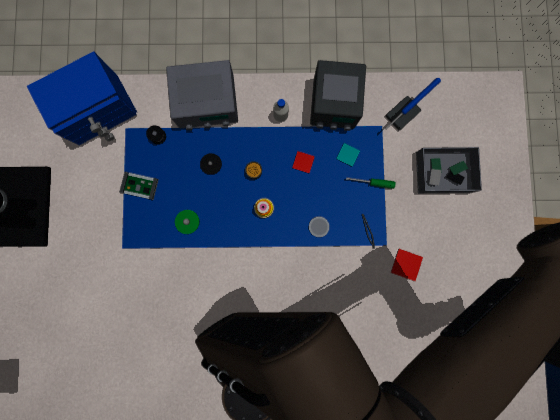

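View pics/scene0.png

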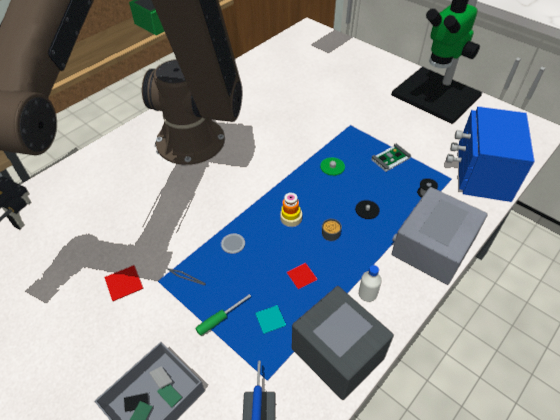

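The three candidates for red_pad in the top view are the large red one at (406,264), off the mat, the small red one at (303,161), and the turquoise one at (348,154). The small red one fits, being the smaller of the two non-turquoise pads. Near the black spindle at (210,163) there is also a black disc at (156,134). I'll confirm both in a crop and refine by colour.

```bash
cat > b.py <<'E'
from h import *
P=[ctrl.snapshot("top"),ctrl.snapshot("scene")]
s=P[0];c=s["color"]
big=cv2.resize(c[120:285,130:430],None,fx=2.6,fy=2.6,interpolation=cv2.INTER_CUBIC)
cv2.imwrite("pics/crop1.png",big[:,:,::-1])
def blob(s,near,cond,z,w=22):
    a=s["color"].astype(int);r,g,b=a[...,0],a[...,1],a[...,2]
    m=cond(r,g,b).astype(np.uint8);u,v=near
    k=np.zeros_like(m);k[int(v)-w:int(v)+w,int(u)-w:int(u)+w]=1
    n,l,st,ce=cv2.connectedComponentsWithStats(m*k)
    i=1+np.argmax(st[1:,4]); hull=cv2.convexHull(np.argwhere(l==i)[:,::-1].astype(np.int32))
    M=cv2.moments(hull);u,v=M["m10"]/M["m00"],M["m01"]/M["m00"]
    return ray(s,u,v,z).round(4),(round(u,1),round(v,1)),st[i,4]
red=lambda r,g,b:(r>150)&(g<70)&(b<70)
grn=lambda r,g,b:(g>90)&(r<70)&(b<90)
blk=lambda r,g,b:(r<60)&(g<60)&(b<60)
gry=lambda r,g,b:(abs(r-b)<40)&(r>90)
for nm,xy,cd,z in [("red",(.641,-.162),red,.004),("bigred",(.295,-.49),red,.004),("green",(.445,.222),grn,.006),("black",(.634,.15),blk,.006),("grey",(.425,-.215),gry,.004)]:
    for s in P: print(nm,blob(s,proj(s,[*xy,z])[0],cd,z))
E
python3 b.py
```

```text
red (array([ 0.6109, -0.1773,  0.004 ]), (307.7, 169.7), np.int32(8))
red (array([ 0.6388, -0.1636,  0.004 ]), (301.4, 275.6), np.int32(412))
bigred (array([ 0.3283, -0.4676,  0.004 ]), (398.8, 254.9), np.int32(6))
bigred (array([ 0.3033, -0.4995,  0.004 ]), (122.2, 284.8), np.int32(669))
green (array([0.446 , 0.2071, 0.006 ]), (190.6, 220.7), np.int32(162))
green (array([0.446 , 0.2182, 0.006 ]), (332.1, 166.2), np.int32(297))
black (array([0.6335, 0.1441, 0.006 ]), (210.4, 163.7), np.int32(370))
black (array([0.6365, 0.1418, 0.006 ]), (367.0, 209.5), np.int32(302))
grey (array([ 0.423 , -0.2095,  0.004 ]), (318.6, 226.5), np.int32(320))
grey (array([ 0.4242, -0.2099,  0.004 ]), (232.8, 243.0), np.int32(355))
```

View pics/crop1.png

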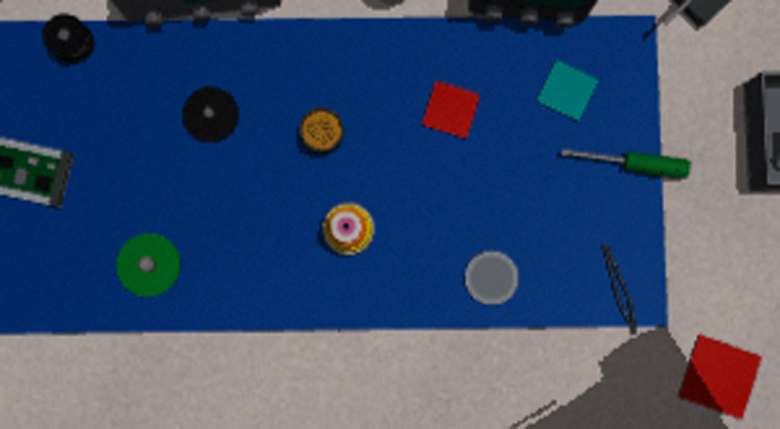

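The crop shows the small red pad at (451,109), turquoise at (568,90), large red at (722,377), which confirms the choice. The flat black spindle with its post is at (210,114), and a taller spool sits at (67,40). The stack is at (346,226), and the grey pad at (491,278). Next I move over the stack.

Call:
send_rows(deltas=[[[-0.03,0.032,0],0.03],[[-0.058,0.065,0],0.06],[[-0.087,0.098,0],0.09],[[-0.116,0.13,0],0.12],[[-0.1445,0.1628,0],0.1533]], gripper=1)

```text
clock: 1.62
tool_pos: [0.2425, -0.5001, 0.2921]
orientation: [-180.0, 0.0, 179.8]
force: [1.3, 1.0, -0.1]
opening: 0.0877
gripper_force: 0.0
```

Call:
send_rows(deltas=[[[-0.02,0.0385,0],0],[[-0.04,0.077,0],0],[[-0.06,0.1155,0],0],[[-0.08,0.154,0],0],[[-0.1016,0.1925,0],0]])

```text
clock: 2.03
tool_pos: [0.3237, -0.3459, 0.2925]
orientation: [-180.0, 0.0, 180.0]
force: [0.9, -1.1, -0.5]
opening: 0.0873
gripper_force: 0.0
```

Call:
send_rows(deltas=[[[-0.02,0.0385,0],0],[[-0.04,0.077,0],0],[[-0.06,0.1155,0],0],[[-0.08,0.154,0],0],[[-0.1016,0.1925,0],0]])

```text
clock: 2.45
tool_pos: [0.405, -0.1918, 0.2926]
orientation: [-180.0, 0.1, -180.0]
force: [0.5, 0.3, -0.5]
opening: 0.0876
gripper_force: 0.0
```

Call:
send_rows(deltas=[[[-0.02,0.0385,0],0],[[-0.04,0.077,0],0],[[-0.06,0.1155,0],0],[[-0.1016,0.1925,0],0],[[-0.1016,0.1925,0],0]])

```text
clock: 2.87
tool_pos: [0.4871, -0.0369, 0.2926]
orientation: [180.0, 0.1, -179.9]
force: [0.5, 0.4, 0.6]
opening: 0.0879
gripper_force: 0.0
```

```bash
cat > c.py <<'E'
from h import *
import sys
s=ctrl.snapshot("wrist");save(s,sys.argv[1])
R=cv2.Rodrigues(np.array(s["rvec"],float))[0];print("cam",(-R.T@np.array(s["tvec"]).ravel()).round(3))
o=ctrl.get_obs();print(np.round(o["tool_pos"],4),np.round(o["orientation"],2),o["opening"],o["clock"],np.round(o["joint_pos"],0))
Z=dict(masking_mid=.024,yellow_mid=.044,jar_mid=.072,reel_mid=.09)
for k in sys.argv[2:]:
    for d in ctrl.cut_out(s,k):
        m=d["pixels"].astype(np.uint8)
        cs=cv2.findContours(m,0,2)[0];c=max(cs,key=cv2.contourArea);(u,v),r=cv2.minEnclosingCircle(c)
        M=cv2.moments(cv2.convexHull(c))
        print(k,round(d["conf"],2),int(u),int(v),int(r),ray(s,u,v,Z.get(k,.005)).round(4),ray(s,M["m10"]/M["m00"],M["m01"]/M["m00"],Z.get(k,.005)).round(4))
E
python3 c.py w1 reel_mid jar_mid yellow_mid masking_mid red_pad grey_pad green_spindle black_spindle
```

```text
cam [ 0.412 -0.036  0.385]
[ 0.4893 -0.0345  0.2924] [ 1.7996e+02  1.2000e-01 -1.7987e+02] 0.08748976632426736 2.9167 [  19.    3.  -22.    0.  -65. -109.]
reel_mid 0.82 284 192 20 [ 0.4821 -0.0294  0.09  ] [ 0.4822 -0.0298  0.09  ]
jar_mid 0.69 281 187 23 [ 0.4807 -0.0329  0.072 ] [ 0.4775 -0.0332  0.072 ]
yellow_mid 0.68 282 183 25 [ 0.4832 -0.0316  0.044 ] [ 0.4767 -0.0324  0.044 ]
yellow_mid 0.5 283 180 27 [ 0.4799 -0.0305  0.044 ] [ 0.4741 -0.0296  0.044 ]
masking_mid 0.62 283 180 27 [ 0.4837 -0.0298  0.024 ] [ 0.4769 -0.0288  0.024 ]
red_pad 0.57 193 310 9 [ 0.6685 -0.1528  0.005 ] [ 0.6701 -0.1517  0.005 ]
grey_pad 0.92 128 126 31 [ 0.4235 -0.2094  0.005 ] [ 0.4233 -0.209   0.005 ]
green_spindle 0.66 496 145 38 [0.4446 0.2217 0.005 ] [0.4443 0.2219 0.005 ]
black_spindle 0.71 423 272 10 [0.6099 0.1566 0.005 ] [0.6089 0.1591 0.005 ]
```

View pics/w1.png

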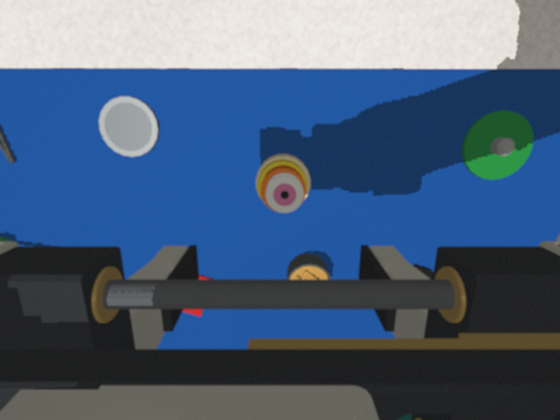

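The wrist view has the stack at (284,190), giving x 0.482, y -0.030, the grey pad at (128,126) and the green spindle at (498,145). Next I descend and grip the reel.

Call:
send_rows(deltas=[[[0.003,0.002,0.04],0],[[0.006,0.004,0.08],0],[[0.009,0.005,0.12],0],[[0.009,0.005,0.16],0],[[0.009,0.005,0.19],0]])

```text
clock: 3.73
tool_pos: [0.4776, -0.0364, 0.1384]
orientation: [-180.0, -0.0, 179.9]
force: [-0.4, -0.1, 0.1]
opening: 0.0879
gripper_force: 0.0
```

Call:
send_rows(deltas=[[[0,0,0],0],[[0,0,0],0],[[0,0,0],0],[[0,0,0],0],[[0,0,0],0]], gripper=0)

```text
clock: 4.15
tool_pos: [0.4797, -0.0353, 0.1418]
orientation: [179.9, 0.2, 180.0]
force: [0.3, 0.5, 0.4]
opening: 0.0597
gripper_force: 0.0
```

Call:
send_rows(deltas=[[[0,0,0],0],[[0,0,0],0],[[0,0,0],0],[[0,0,0],0],[[0,0,0],0]])

```text
clock: 4.57
tool_pos: [0.4794, -0.0353, 0.1409]
orientation: [180.0, 0.1, -180.0]
force: [-0.1, 1.7, 6.1]
opening: 0.035
gripper_force: 31.0
```

Call:
send_rows(deltas=[[[0,0,-0.01],0],[[0,0,-0.03],0],[[0,0,-0.055],0],[[0,0,-0.08],0],[[0,0,-0.1],0]])

```text
clock: 4.98
tool_pos: [0.4787, -0.0356, 0.2218]
orientation: [-180.0, 0.0, -180.0]
force: [1.1, -0.4, -0.6]
opening: 0.0351
gripper_force: 30.0
```

Call:
send_rows(deltas=[[[-0.02,-0.016,0],0],[[-0.04,-0.032,0],0],[[-0.06,-0.048,0],0],[[-0.08,-0.065,0],0],[[-0.1,-0.08,0],0]])

```text
clock: 5.4
tool_pos: [0.5592, -0.1003, 0.2205]
orientation: [-180.0, -0.0, 180.0]
force: [0.2, 0.4, 1.0]
opening: 0.0354
gripper_force: 30.0
```

```bash
sed -i 's/^E$//' c.py; python3 c.py w2 reel_mid jar_mid red_pad
cat > d.py <<'E'
from b import *
E
sed -i 's/(r>150)&(g<70)&(b<70)/(r>110)\&(g<60)\&(b<60)/' b.py; sed -i '/crop1/d' b.py; python3 b.py
```

```text
cam [ 0.484 -0.1    0.313]
[ 0.5618 -0.1016  0.2202] [-1.7994e+02  2.0000e-02 -1.8000e+02] 0.035543258212385874 5.45 [  9.  14. -18.   0. -57. -99.]
reel_mid 0.91 278 271 36 [ 0.5994 -0.0992  0.09  ] [ 0.59   -0.0992  0.09  ]
jar_mid 0.86 368 114 35 [ 0.4826 -0.0338  0.072 ] [ 0.4832 -0.0333  0.072 ]
red_pad 0.88 68 268 15 [ 0.6401 -0.3229  0.005 ] [ 0.6367 -0.3237  0.005 ]
red_pad 0.84 213 243 16 [ 0.6112 -0.1669  0.005 ] [ 0.6113 -0.1699  0.005 ]Traceback (most recent call last):
  File "b.py", line 18, in <module>
    for s in P: print(nm,blob(s,proj(s,[*xy,z])[0],cd,z))
                         ~~~~^^^^^^^^^^^^^^^^^^^^^^^^^^^
  File "b.py", line 10, in blob
    i=1+np.argmax(st[1:,4]); hull=cv2.convexHull(np.argwhere(l==i)[:,::-1].astype(np.int32))
        ~~~~~~~~~^^^^^^^^^^
    return _wrapfunc(a, 'argmax', axis=axis, out=out, **kwds)
    return bound(*args, **kwds)
ValueError: attempt to get argmax of an empty sequence
```

View pics/w2.png

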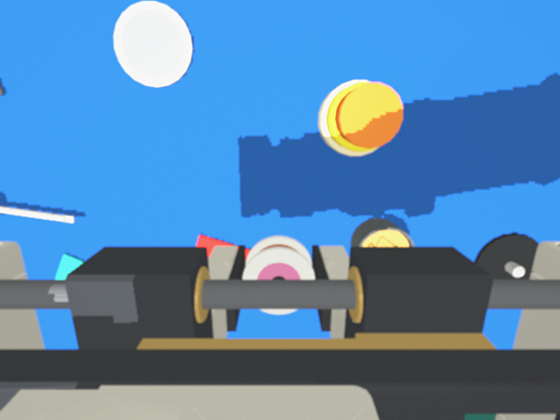

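The reel is held level at (278,272), with jar, yellow and masking undisturbed at (365,118). The red pad is behind the gripper at (220,247).

```bash
python3 - <<'E'
from h import *
for n,g in (("top",(.639,-.163)),("scene",(.639,-.163))):
    s=ctrl.snapshot(n)
    for d in ctrl.cut_out(s,"red_pad"):
        m=cv2.moments(d["pixels"].astype(np.uint8),True); u,v=m["m10"]/m["m00"],m["m01"]/m["m00"]
        print(n,round(d["conf"],2),m["m00"],ray(s,u,v,.004).round(4))
    a=s["color"].astype(int);u,v=proj(s,[.64,-.162,.004])[0].astype(int)
    w=a[v-14:v+14,u-14:u+14];m=(w[...,0]>1.6*w[...,2]+20);p=np.argwhere(m).mean(0)
    print("col",m.sum(),ray(s,u-14+p[1],v-14+p[0],.004).round(4))
E
```

```text
top 0.71 662.0 [ 0.2976 -0.4915  0.004 ]
top 0.6 319.0 [ 0.6598 -0.3112  0.004 ]
col 0 [nan nan nan]
scene 0.8 821.0 [ 0.2987 -0.4928  0.004 ]
scene 0.73 416.0 [ 0.6384 -0.1614  0.004 ]
scene 0.59 536.0 [ 0.6633 -0.3113  0.004 ]
scene 0.46 370.0 [0.6014 0.0144 0.004 ]
col 421 [ 0.6383 -0.163   0.004 ]<stdin>:8: RuntimeWarning: Mean of empty slice.
  ret = um.true_divide(
```

Call:
send_rows(deltas=[[[-0.02,-0.016,0],0],[[-0.045,-0.035,0],0],[[-0.07,-0.055,0.01],0],[[-0.09,-0.072,0.03],0],[[-0.098,-0.079,0.05],0]])

```text
clock: 6.32
tool_pos: [0.6393, -0.1638, 0.1802]
orientation: [-180.0, 0.1, -180.0]
force: [0.9, -0.4, -0.8]
opening: 0.035
gripper_force: 30.0
```

Call:
send_rows(deltas=[[[0,0,0.03],0],[[0,0,0.06],0],[[0,0,0.09],0],[[0,0,0.11],0],[[0,0,0.125],0]])

```text
clock: 6.73
tool_pos: [0.6363, -0.1623, 0.0783]
orientation: [180.0, -0.1, -180.0]
force: [-0.2, 0.0, 0.2]
opening: 0.0357
gripper_force: 30.0
```

Call:
send_rows(deltas=[[[0,0,0.003],0],[[0,0,0.006],0],[[0,0,0.009],0],[[0,0,0.009],0],[[0,0,0.009],0]])

```text
clock: 7.15
tool_pos: [0.6377, -0.1626, 0.074]
orientation: [-180.0, 0.1, -180.0]
force: [0.4, 0.4, -0.5]
opening: 0.0353
gripper_force: 30.0
```

Call:
send_rows(deltas=[[[0,0,0.001],0],[[0,0,0.001],0],[[0,0,0.001],0],[[0,0,0.001],0],[[0,0,0.001],0]], gripper=0.7)

```text
clock: 7.57
tool_pos: [0.6377, -0.1628, 0.0729]
orientation: [-180.0, 0.1, -180.0]
force: [-0.6, 0.3, 4.8]
opening: 0.0596
gripper_force: 2.6
```

Call:
send_rows(deltas=[[[0,0,0],0],[[0,0,-0.01],0],[[0,0,-0.03],0],[[0,0,-0.06],0],[[0,0,-0.1],0]], gripper=1)

```text
clock: 7.98
tool_pos: [0.6355, -0.1625, 0.1508]
orientation: [180.0, -0.3, 180.0]
force: [0.4, -0.0, -0.2]
opening: 0.0858
gripper_force: 0.0
```

Call:
send_rows(deltas=[[[0.02,0.016,-0.02],0],[[0.055,0.045,-0.04],0],[[0.095,0.075,-0.06],0],[[0.13,0.1,-0.08],0],[[0.15,0.12,-0.1],0]])

```text
clock: 8.4
tool_pos: [0.5137, -0.0659, 0.2327]
orientation: [180.0, -0.1, 180.0]
force: [0.4, 0.4, 0.1]
opening: 0.0876
gripper_force: 0.0
```

```bash
python3 c.py w3 jar_mid yellow_mid masking_mid grey_pad
python3 - <<'E'
from h import *
s=ctrl.snapshot("scene")
for k,z in (("reel_mid",.013),("red_pad",.004)):
  for d in ctrl.boxes_of(s,k): print(k,round(d["conf"],2),ray(s,d["xy"][0]*560,d["xy"][1]*420,z).round(4))
u,v=proj(s,[.55,-.1,.03])[0].astype(int)
cv2.imwrite("pics/s3.png",cv2.resize(s["color"][v-70:v+70,u-90:u+90],None,fx=4,fy=4)[:,:,::-1])
E
```

```text
cam [ 0.439 -0.065  0.326]
[ 0.5137 -0.0644  0.2364] [ 1.7992e+02  1.7000e-01 -1.7998e+02] 0.08741841339796744 8.45 [  15.    8.  -24.   -0.  -58. -105.]
jar_mid 0.98 317 174 29 [ 0.483  -0.0332  0.072 ] [ 0.4831 -0.0329  0.072 ]
jar_mid 0.45 313 167 34 [ 0.4776 -0.0369  0.072 ] [ 0.4723 -0.0401  0.072 ]
yellow_mid 0.62 314 170 31 [ 0.4843 -0.0324  0.044 ] [ 0.4775 -0.0379  0.044 ]
masking_mid 0.9 313 165 34 [ 0.4831 -0.0318  0.024 ] [ 0.4765 -0.036   0.024 ]
grey_pad 0.58 126 100 39 [ 0.4238 -0.2098  0.005 ] [ 0.4232 -0.2092  0.005 ]
reel_mid 0.64 [ 0.6399 -0.1529  0.013 ]
red_pad 0.91 [ 0.3028 -0.498   0.004 ]
red_pad 0.81 [ 0.6375 -0.175   0.004 ]
red_pad 0.55 [ 0.6641 -0.312   0.004 ]
```

View pics/s3.png

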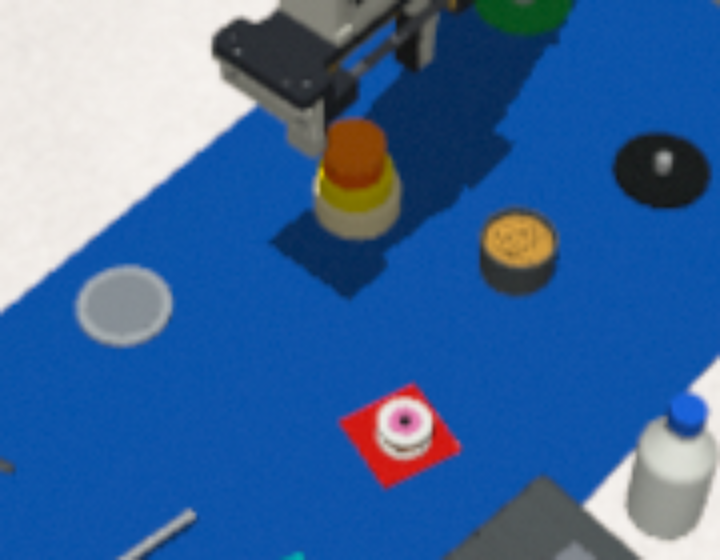

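The reel (405,425) sits inside the red pad, centred at (400,437) in the crop. Now the jar.

Call:
send_rows(deltas=[[[0.025,0.022,0],0],[[0.045,0.042,0],0],[[0.045,0.042,0],0],[[0.045,0.042,0],0],[[0.045,0.042,0],0]])

```text
clock: 9.22
tool_pos: [0.4817, -0.0333, 0.2317]
orientation: [-180.0, -0.0, 180.0]
force: [1.0, -0.0, 0.4]
opening: 0.0874
gripper_force: 0.0
```

```bash
python3 c.py w4 jar_mid grey_pad; python3 -c "
from h import *
a=[]
for i in range(4): ctrl.snapshot('top'); a.append(ctrl.get_obs()['tool_pos'])
print(np.round(a,4))"
```

```text
cam [ 0.407 -0.033  0.325]
[ 0.4818 -0.0334  0.2318] [-1.7998e+02 -4.0000e-02  1.7998e+02] 0.08736858540657626 9.2667 [  19.    5.  -28.    0.  -57. -109.]
jar_mid 0.92 278 210 29 [ 0.4813 -0.032   0.072 ] [ 0.4818 -0.0323  0.072 ]
jar_mid 0.74 186 329 22 [ 0.5962 -0.1178  0.072 ] [ 0.595  -0.1184  0.072 ]
grey_pad 0.92 97 135 38 [ 0.4242 -0.2097  0.005 ] [ 0.4235 -0.2092  0.005 ]
[[ 0.4816 -0.0335  0.2318]
 [ 0.4815 -0.0334  0.2319]
 [ 0.4815 -0.0334  0.2319]
 [ 0.4814 -0.0333  0.232 ]]
```

Call:
send_rows(deltas=[[[0,0,0.035],0],[[0,0,0.07],0],[[0,0,0.105],0],[[0,0,0.135],0],[[0,0,0.1475],0]])

```text
clock: 9.98
tool_pos: [0.4796, -0.0336, 0.1112]
orientation: [-179.9, -0.2, 180.0]
force: [-0.7, -0.1, -1.0]
opening: 0.0876
gripper_force: 0.0
```

Call:
send_rows(deltas=[[[0,0,0],0],[[0,0,0],0],[[0,0,0],0],[[0,0,0],0],[[0,0,0],0]], gripper=0.3)

```text
clock: 10.4
tool_pos: [0.4818, -0.0329, 0.1152]
orientation: [180.0, 0.1, -180.0]
force: [0.4, -0.1, 0.5]
opening: 0.0598
gripper_force: 0.0
```

Call:
send_rows(deltas=[[[0,0,0],0],[[0,0,0],0],[[0,0,0],0],[[0,0,0],0],[[0,0,0],0]], gripper=0)

```text
clock: 10.82
tool_pos: [0.4815, -0.0329, 0.1147]
orientation: [180.0, 0.0, -180.0]
force: [-1.7, 1.0, 5.8]
opening: 0.0453
gripper_force: 30.0
```

Call:
send_rows(deltas=[[[0,0,-0.005],0],[[0,0,-0.015],0],[[0,0,-0.03],0],[[0,0,-0.045],0],[[0,0,-0.06],0]])

```text
clock: 11.23
tool_pos: [0.4811, -0.0331, 0.1631]
orientation: [-180.0, -0.0, 180.0]
force: [-0.9, 0.5, -0.8]
opening: 0.0451
gripper_force: 30.0
```

Call:
send_rows(deltas=[[[0.01,-0.03,0],0],[[0.025,-0.075,0],0],[[0.04,-0.12,0],0],[[0.055,-0.165,0],0],[[0.066,-0.2,0],0]])

```text
clock: 11.65
tool_pos: [0.4271, -0.1948, 0.1628]
orientation: [180.0, 0.0, -180.0]
force: [0.7, -0.2, -0.6]
opening: 0.0454
gripper_force: 30.0
```

Call:
send_rows(deltas=[[[0.0058,-0.0208,0],0],[[0.0058,-0.0208,0.025],0],[[0.0058,-0.0208,0.055],0],[[0.0058,-0.0208,0.08],0],[[0.0058,-0.0208,0.1],0]])

```text
clock: 12.07
tool_pos: [0.4233, -0.21, 0.0814]
orientation: [180.0, -0.0, 180.0]
force: [-0.7, 0.2, -0.7]
opening: 0.0457
gripper_force: 30.0
```

Call:
send_rows(deltas=[[[0,0,0.004],0],[[0,0,0.007],0],[[0,0,0.009],0],[[0,0,0.009],0],[[0,0,0.009],0]])

```text
clock: 12.48
tool_pos: [0.4244, -0.2097, 0.0759]
orientation: [-180.0, 0.1, -180.0]
force: [-0.4, -0.1, -1.5]
opening: 0.0453
gripper_force: 30.0
```

Call:
send_rows(deltas=[[[0,0,0],0],[[0,0,0],0],[[0,0,0],0],[[0,0,0],0],[[0,0,0],0]], gripper=0.8)

```text
clock: 12.9
tool_pos: [0.4238, -0.2097, 0.0751]
orientation: [-180.0, 0.0, -180.0]
force: [-0.2, 0.1, 0.0]
opening: 0.0689
gripper_force: 0.0
```

Call:
send_rows(deltas=[[[0,0,0],0],[[0,0,-0.01],0],[[0,0,-0.03],0],[[0,0,-0.06],0],[[0,0,-0.1],0]], gripper=1)

```text
clock: 13.32
tool_pos: [0.4225, -0.2096, 0.1548]
orientation: [180.0, -0.2, 180.0]
force: [1.4, -0.7, 0.6]
opening: 0.0869
gripper_force: 0.0
```

Call:
send_rows(deltas=[[[-0.015,0.04,-0.02],0],[[-0.03,0.085,-0.04],0],[[-0.045,0.13,-0.05],0],[[-0.06,0.175,-0.06],0],[[-0.0718,0.2208,-0.06],0]])

```text
clock: 13.73
tool_pos: [0.4824, -0.0313, 0.2057]
orientation: [180.0, 0.2, 180.0]
force: [1.0, -0.3, 0.8]
opening: 0.0878
gripper_force: 0.0
```

Call:
send_rows(deltas=[[[0,0,0],0],[[0,0,0],0],[[0,0,0],0],[[0,0,0],0],[[0,0,0],0]])

```text
clock: 14.15
tool_pos: [0.4807, -0.0341, 0.2029]
orientation: [-180.0, -0.0, 179.9]
force: [0.3, 0.1, 1.1]
opening: 0.0874
gripper_force: 0.0
```

```bash
python3 c.py w5 yellow_mid masking_mid jar_mid grey_pad
```

```text
cam [ 0.406 -0.033  0.296]
[ 0.4808 -0.0341  0.2029] [-1.7999e+02 -2.0000e-02  1.7991e+02] 0.08719731310850304 14.2 [  19.    7.  -30.    0.  -53. -109.]
yellow_mid 0.85 280 213 33 [ 0.4832 -0.0316  0.044 ] [ 0.4834 -0.0316  0.044 ]
masking_mid 0.86 283 203 35 [ 0.4801 -0.0283  0.024 ] [ 0.471  -0.0259  0.024 ]
jar_mid 0.78 69 142 37 [ 0.4228 -0.1777  0.072 ] [ 0.4227 -0.1778  0.072 ]
grey_pad 0.8 82 136 42 [ 0.4221 -0.2083  0.005 ] [ 0.4218 -0.2045  0.005 ]
grey_pad 0.69 314 325 30 [0.6196 0.0053 0.005 ] [0.6174 0.0039 0.005 ]
```

View pics/w5.png

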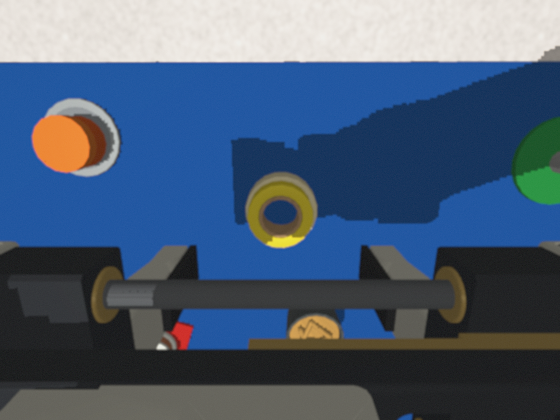

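The jar (70,140) is on the grey pad and the yellow roll is at (280,212), x 0.483, y -0.032. Grip it above the masking roll.

Call:
send_rows(deltas=[[[-0.0025,0.0015,0.035],0],[[-0.0025,0.0015,0.07],0],[[-0.0025,0.0015,0.105],0],[[-0.0025,0.0015,0.13],0],[[-0.0025,0.0015,0.137],0]])

```text
clock: 14.82
tool_pos: [0.4814, -0.0326, 0.0905]
orientation: [-179.9, -0.3, 179.9]
force: [-0.3, 0.4, 0.7]
opening: 0.0876
gripper_force: 0.0
```

Call:
send_rows(deltas=[[[0,0,0],0],[[0,0,0],0],[[0,0,0],0],[[0,0,0],0],[[0,0,0],0]], gripper=0.4)

```text
clock: 15.23
tool_pos: [0.4839, -0.0317, 0.0945]
orientation: [180.0, 0.1, -180.0]
force: [-0.4, -1.3, 0.7]
opening: 0.0598
gripper_force: 0.0
```

Call:
send_rows(deltas=[[[0,0,0],0],[[0,0,0],0],[[0,0,0],0],[[0,0,0],0],[[0,0,0],0]], gripper=0)

```text
clock: 15.65
tool_pos: [0.4837, -0.0317, 0.0943]
orientation: [180.0, 0.1, -180.0]
force: [-1.3, 0.8, 7.3]
opening: 0.0543
gripper_force: 30.0
```

Call:
send_rows(deltas=[[[0,0,-0.005],0],[[0,0,-0.015],0],[[0,0,-0.03],0],[[0,0,-0.05],0],[[0,0,-0.07],0]])

```text
clock: 16.07
tool_pos: [0.4829, -0.032, 0.1503]
orientation: [-180.0, -0.0, 180.0]
force: [0.3, 0.4, -0.6]
opening: 0.0545
gripper_force: 30.0
```

Call:
send_rows(deltas=[[[-0.015,0.018,0],0],[[-0.035,0.04,0],0],[[-0.055,0.063,0],0],[[-0.075,0.086,0],0],[[-0.09,0.104,0],0]])

```text
clock: 16.48
tool_pos: [0.5566, 0.0529, 0.1498]
orientation: [180.0, 0.1, -180.0]
force: [-0.1, -0.3, -0.3]
opening: 0.0544
gripper_force: 30.0
```

```bash
python3 - <<'E'
from h import *
for n in ("top","scene","wrist"):
    s=ctrl.snapshot(n)
    for d in ctrl.cut_out(s,"black_spindle"):
        c=max(cv2.findContours(d["pixels"].astype(np.uint8),0,2)[0],key=cv2.contourArea)
        if len(c)>5:
            (u,v),ax,_=cv2.fitEllipse(c); print(n,round(d["conf"],2),int(u),int(v),np.round(ax),ray(s,u,v,.006).round(4))
    u,v=proj(s,[.635,.143,.006])[0].astype(int)
    w=s["color"][max(v-35,0):v+35,max(u-45,0):u+45]
    if n=="scene": cv2.imwrite("pics/s6.png",cv2.resize(w,None,fx=7,fy=7)[:,:,::-1])
    for z,rad in((.006,.036),(.022,.003)):
        pass
    if n!="wrist":
        a=s["color"].astype(int); uu,vv=proj(s,[.635,.143,.022])[0].astype(int)
        w=a[vv-6:vv+7,uu-6:uu+7].sum(2); m=w>300; p=np.argwhere(m).mean(0) if m.any() else [0,0]
        print("post",m.sum(),ray(s,uu-6+p[1],vv-6+p[0],.018).round(4))
E
```

```text
post 0 [0.657  0.1663 0.018 ]
scene 0.75 367 208 [19. 25.] [0.6366 0.1452 0.006 ]
post 14 [0.636  0.1428 0.018 ]
```

View pics/s6.png

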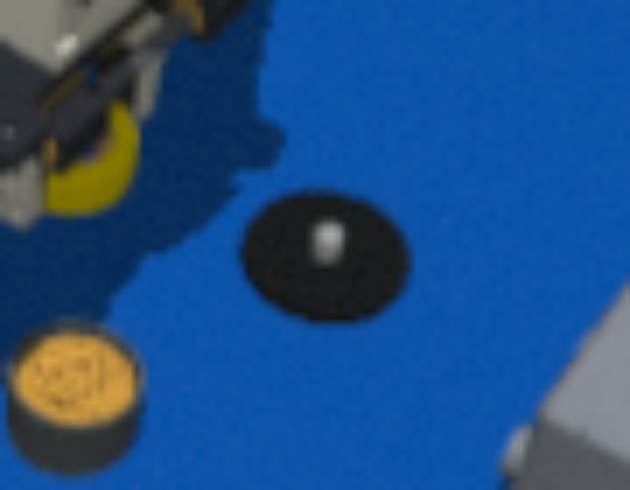

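The black spindle is at (325,257) in the crop with its post at (327,241), x 0.636, y 0.143. The yellow roll is held level.

Call:
send_rows(deltas=[[[-0.025,0.025,0],0],[[-0.05,0.055,0],0],[[-0.075,0.085,0],0],[[-0.095,0.107,0],0],[[-0.101,0.1145,0],0]])

```text
clock: 17.2
tool_pos: [0.6378, 0.1446, 0.1494]
orientation: [180.0, 0.1, -180.0]
force: [1.1, -0.6, -0.6]
opening: 0.0547
gripper_force: 30.0
```

Call:
send_rows(deltas=[[[0,0,0.01],0],[[0,0,0.025],0],[[0,0,0.04],0],[[0,0,0.05],0],[[0,0,0.06],0]])

```text
clock: 17.62
tool_pos: [0.6349, 0.1418, 0.0998]
orientation: [-180.0, -0.1, 180.0]
force: [0.4, 0.4, 0.3]
opening: 0.0544
gripper_force: 30.0
```

Call:
send_rows(deltas=[[[0,0,0.008],0],[[0,0,0.016],0],[[0,0,0.024],0],[[0,0,0.03],0],[[0,0,0.031],0]])

```text
clock: 18.03
tool_pos: [0.636, 0.1429, 0.0762]
orientation: [-180.0, -0.0, -180.0]
force: [-1.5, -0.7, 4.8]
opening: 0.0543
gripper_force: 30.0
```

Call:
send_rows(deltas=[[[0,0,0.001],0],[[0,0,0.001],0],[[0,0,0.001],0],[[0,0,0.001],0],[[0,0,0.001],0]])

```text
clock: 18.45
tool_pos: [0.636, 0.1429, 0.0762]
orientation: [-180.0, 0.0, -180.0]
force: [-2.5, -1.7, 6.2]
opening: 0.0548
gripper_force: 30.0
```

Call:
send_rows(deltas=[[[0,0,0],0],[[0,0,0],0],[[0,0,0],0],[[0,0,0],0],[[0,0,0],0]], gripper=0.9)

```text
clock: 18.87
tool_pos: [0.636, 0.143, 0.0756]
orientation: [180.0, -0.0, 180.0]
force: [-0.5, -0.6, -0.4]
opening: 0.0779
gripper_force: 0.0
```

Call:
send_rows(deltas=[[[0,0,0],0],[[0,0,-0.01],0],[[0,0,-0.03],0],[[0,0,-0.06],0],[[0,0,-0.1],0]], gripper=1)

```text
clock: 19.28
tool_pos: [0.6349, 0.1424, 0.155]
orientation: [-179.9, -0.2, 180.0]
force: [0.7, -0.5, -0.0]
opening: 0.0876
gripper_force: 0.0
```

Call:
send_rows(deltas=[[[0.015,-0.018,-0.01],0],[[0.035,-0.04,-0.02],0],[[0.055,-0.063,-0.03],0],[[0.075,-0.088,-0.04],0],[[0.095,-0.11,-0.06],0]])

```text
clock: 19.7
tool_pos: [0.5584, 0.0538, 0.2035]
orientation: [-180.0, -0.1, 180.0]
force: [0.9, -0.3, -0.1]
opening: 0.0875
gripper_force: 0.0
```

Call:
send_rows(deltas=[[[0.025,-0.03,0],0],[[0.05,-0.058,0],0],[[0.075,-0.085,0],0],[[0.0965,-0.109,0],0],[[0.0965,-0.109,0],0]])

```text
clock: 20.12
tool_pos: [0.4794, -0.0348, 0.2044]
orientation: [180.0, -0.0, 179.9]
force: [-0.7, -0.3, -1.0]
opening: 0.0879
gripper_force: 0.0
```

```bash
python3 c.py w7 masking_mid green_spindle
python3 - <<'E'
from h import *
s=ctrl.snapshot("scene")
for k,z in (("yellow_mid",.016),("black_spindle",.006),("jar_mid",.018),("cleaner_mid",.018)):
  for d in ctrl.boxes_of(s,k): print(k,round(d["conf"],2),ray(s,d["xy"][0]*560,d["xy"][1]*420,z).round(4))
u,v=proj(s,[.54,.02,.03])[0].astype(int)
cv2.imwrite("pics/s7.png",cv2.resize(s["color"][v-70:v+70,u-95:u+95],None,fx=4,fy=4)[:,:,::-1])
E
```

```text
cam [ 0.405 -0.034  0.297]
[ 0.4813 -0.0337  0.2048] [1.7997e+02 6.0000e-02 1.7990e+02] 0.0874157458896091 20.1667 [  19.    7.  -30.   -0.  -53. -110.]
masking_mid 0.94 282 209 36 [ 0.4845 -0.0302  0.024 ] [ 0.4844 -0.0304  0.024 ]
green_spindle 0.79 548 161 44 [0.4444 0.2145 0.005 ] [0.4474 0.2059 0.005 ]
yellow_mid 0.73 [0.638  0.1456 0.016 ]
jar_mid 0.64 [ 0.4296 -0.2066  0.018 ]
cleaner_mid 0.88 [ 0.6146 -0.0045  0.018 ]
```

View pics/s7.png

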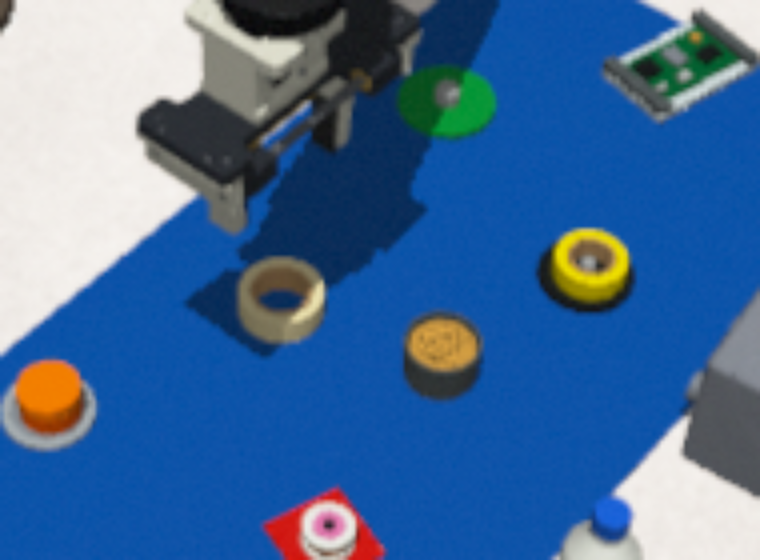

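View pics/w7.png

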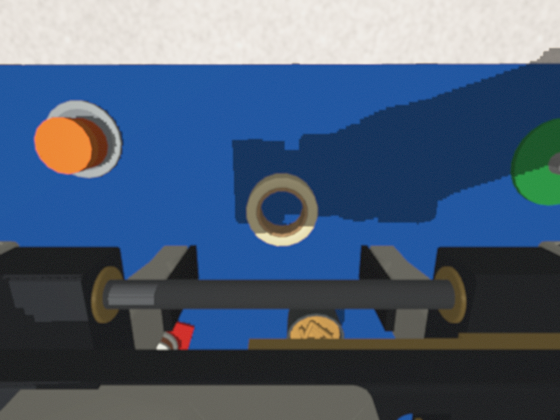

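The yellow roll sits flat on the black base at (590,265) with its post through it. The jar (48,395) and reel (328,528) are fine, and the masking roll is at (282,210) in the wrist view.

Call:
send_rows(deltas=[[[-0.002,0.002,0.04],0],[[-0.002,0.002,0.08],0],[[-0.002,0.002,0.115],0],[[-0.002,0.002,0.135],0],[[-0.002,0.002,0.15],0]])

```text
clock: 20.93
tool_pos: [0.4837, -0.0306, 0.0815]
orientation: [-179.9, -0.2, -180.0]
force: [0.1, -1.0, -0.1]
opening: 0.0875
gripper_force: 0.0
```

Call:
send_rows(deltas=[[[0,0,0.005],0],[[0,0,0.01],0],[[0,0,0.015],0],[[0,0,0.016],0],[[0,0,0.016],0]])

```text
clock: 21.35
tool_pos: [0.4847, -0.0305, 0.0713]
orientation: [180.0, 0.0, -180.0]
force: [0.2, 0.1, -0.4]
opening: 0.0874
gripper_force: 0.0
```

Call:
send_rows(deltas=[[[0,0,0],0],[[0,0,0],0],[[0,0,0],0],[[0,0,0],0],[[0,0,0],0]], gripper=0.4)

```text
clock: 21.77
tool_pos: [0.4846, -0.0306, 0.0713]
orientation: [180.0, 0.0, -180.0]
force: [-1.5, 0.5, 2.8]
opening: 0.0635
gripper_force: 30.0
```

Call:
send_rows(deltas=[[[0,0,0],0],[[0,0,0],0],[[0,0,0],0],[[0,0,0],0],[[0,0,0],0]], gripper=0)

```text
clock: 22.18
tool_pos: [0.4845, -0.0306, 0.0713]
orientation: [180.0, 0.0, -180.0]
force: [-0.8, 0.1, 5.7]
opening: 0.0636
gripper_force: 30.0
```

Call:
send_rows(deltas=[[[0,0,-0.01],0],[[0,0,-0.025],0],[[0,0,-0.045],0],[[0,0,-0.07],0],[[0,0,-0.09],0]])

```text
clock: 22.6
tool_pos: [0.4843, -0.0307, 0.1443]
orientation: [-180.0, -0.0, -180.0]
force: [-0.0, 0.5, -0.3]
opening: 0.0636
gripper_force: 30.0
```

Call:
send_rows(deltas=[[[0.006,0.03,0],0],[[0.014,0.07,0],0],[[0.022,0.11,0],0],[[0.028,0.15,0],0],[[0.032,0.18,0],0]])

```text
clock: 23.02
tool_pos: [0.4582, 0.1151, 0.1435]
orientation: [180.0, 0.0, -180.0]
force: [0.7, 0.2, -0.5]
opening: 0.0635
gripper_force: 30.0
```

```bash
python3 - <<'E'
from h import *
for n in ("scene","wrist"):
    s=ctrl.snapshot(n)
    for d in ctrl.cut_out(s,"green_spindle"):
        c=max(cv2.findContours(d["pixels"].astype(np.uint8),0,2)[0],key=cv2.contourArea)
        if len(c)>5:
            (u,v),ax,_=cv2.fitEllipse(cv2.convexHull(c)); print(n,round(d["conf"],2),int(u),int(v),np.round(ax),ray(s,u,v,.006).round(4))
    u,v=proj(s,[.445,.22,.006])[0].astype(int);print(u,v)
    w=s["color"][max(v-35,0):v+35,max(u-45,0):u+45]
    pts=proj(s,[[.445+.04*np.cos(t),.22+.04*np.sin(t),.006] for t in np.linspace(0,6.28,40)])
    im=cv2.resize(s["color"],None,fx=6,fy=6); 
    for p in pts: cv2.circle(im,tuple((p*6).astype(int)),2,(255,0,0),-1)
    if n=="scene": cv2.imwrite("pics/s8.png",im[6*(v-35):6*(v+35),6*(u-45):6*(u+45),::-1])
E
```

```text
scene 0.66 334 166 [18. 19.] [0.4533 0.2235 0.006 ]
scene 0.27 368 206 [18. 19.] [0.6322 0.1541 0.006 ]
332 165
wrist 0.96 416 199 [100. 113.] [0.4435 0.221  0.006 ]
415 201
```

View pics/s8.png

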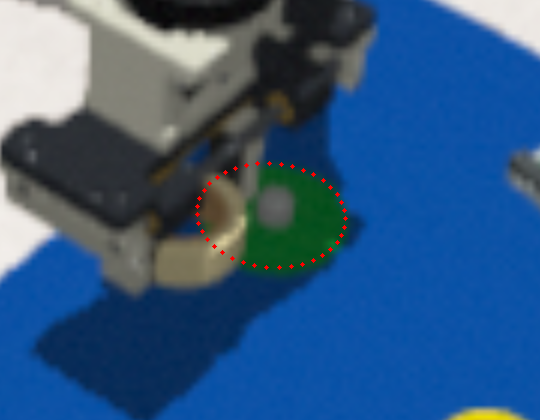

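The outline at (0.445, 0.220) fits the green base at (275,215) in the crop, and the masking roll is held level.

Call:
send_rows(deltas=[[[0.004,0.03,0],0],[[0.009,0.07,0],0],[[0.014,0.105,0],0],[[0.0173,0.125,0],0],[[0.0173,0.1332,0],0]])

```text
clock: 23.63
tool_pos: [0.445, 0.2209, 0.1431]
orientation: [180.0, 0.0, -180.0]
force: [-1.0, -0.8, -1.3]
opening: 0.0636
gripper_force: 30.0
```

Call:
send_rows(deltas=[[[0,0,0.01],0],[[0,0,0.02],0],[[0,0,0.035],0],[[0,0,0.045],0],[[0,0,0.055],0]])

```text
clock: 24.05
tool_pos: [0.4447, 0.2183, 0.0977]
orientation: [-179.9, -0.1, 179.9]
force: [0.0, -0.0, -2.1]
opening: 0.0638
gripper_force: 30.0
```

Call:
send_rows(deltas=[[[0,0,0.008],0],[[0,0,0.016],0],[[0,0,0.024],0],[[0,0,0.027],0],[[0,0,0.027],0]])

```text
clock: 24.47
tool_pos: [0.445, 0.2198, 0.0774]
orientation: [-180.0, -0.0, -180.0]
force: [0.4, 0.1, 0.0]
opening: 0.0634
gripper_force: 30.0
```

Call:
send_rows(deltas=[[[0,0,0.001],0],[[0,0,0.001],0],[[0,0,0.001],0],[[0,0,0.001],0],[[0,0,0.001],0]])

```text
clock: 24.88
tool_pos: [0.445, 0.2199, 0.0772]
orientation: [180.0, 0.0, -180.0]
force: [-3.1, -1.9, 8.8]
opening: 0.0638
gripper_force: 30.0
```

Seated on the base. Release and retreat toward the middle, then check.

Call:
send_rows(deltas=[[[0,0,0],0],[[0,0,0],0],[[0,0,0],0],[[0,0,0],0],[[0,0,0],0]], gripper=1)

```text
clock: 25.3
tool_pos: [0.445, 0.2199, 0.0765]
orientation: [-180.0, -0.0, -180.0]
force: [0.2, -0.9, 0.7]
opening: 0.0869
gripper_force: 0.0
```

Call:
send_rows(deltas=[[[0,0,0],0],[[0,0,-0.01],0],[[0,0,-0.03],0],[[0,0,-0.06],0],[[0,0,-0.1],0]])

```text
clock: 25.72
tool_pos: [0.4441, 0.219, 0.1564]
orientation: [-179.8, -0.2, 180.0]
force: [0.0, 0.5, -0.9]
opening: 0.0878
gripper_force: 0.0
```

Call:
send_rows(deltas=[[[0,-0.03,-0.03],0],[[0,-0.06,-0.06],0],[[0,-0.09,-0.09],0],[[0,-0.12,-0.12],0],[[0,-0.15,-0.15],0]])

```text
clock: 26.13
tool_pos: [0.4444, 0.0986, 0.2785]
orientation: [180.0, 0.0, -180.0]
force: [0.5, -0.3, -0.7]
opening: 0.0877
gripper_force: 0.0
```

Call:
send_rows(deltas=[[[0,0,0],0],[[0,0,0],0],[[0,0,0],0],[[0,0,0],0],[[0,0,0],0]])

```text
clock: 26.55
tool_pos: [0.4446, 0.1002, 0.2757]
orientation: [-179.9, -0.1, -180.0]
force: [0.9, 0.6, -0.5]
opening: 0.0878
gripper_force: 0.0
```

```bash
python3 - <<'E'
from h import *
s=ctrl.snapshot("scene")
im=cv2.resize(s["color"],None,fx=4,fy=4)
T=[(.018,.0385,.445,.22,.03),(.009,.036,.6385,-.1625,.022),(0,0,.4238,-.2095,.032),(0,0,.636,.143,.026)]
for (x,y,zt,r) in ((.445,.22,.030,.032),(.636,.143,.026,.0275),(.4238,-.2095,.032,.023),(.6385,-.1625,.022,.018)):
    for t in np.linspace(0,6.28,24):
        p=proj(s,[x+r*np.cos(t),y+r*np.sin(t),zt])[0]*4; cv2.circle(im,tuple(p.astype(int)),1,(0,0,0),-1)
u,v=(proj(s,[.54,0,.02])[0]*4).astype(int)
cv2.imwrite("pics/s9.png",im[v-290:v+290,u-390:u+390,::-1])
print(ctrl.get_obs()["tool_pos"],ctrl.get_obs()["clock"])
E
```

```text
[0.44467139 0.10028668 0.27568818] 26.6
```

View pics/s9.png

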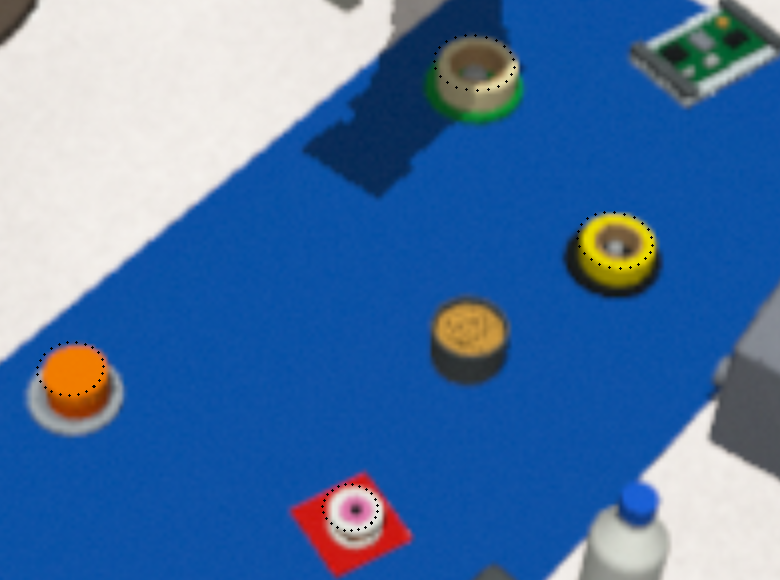

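All four sit on their places, their rims within about 1–2 camera pixels (2–4 mm) of the ideal outlines: masking (477,72), yellow (617,247), jar (75,375), reel (355,515). The tin and board look unmoved. Handing in.

```bash
python3 -c "
from plant import ctrl
print(ctrl.close_job())"
```

```text
the job is handed in; nothing more can be done
None
```

I handed in the job at about 27 s of the 112 s allowed: all four supplies are released upright on their places, each about 2–4 mm from the middle by the last camera check, and the tin and board look unmoved; the hand-in call returned no verdict.

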